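Nudge a culture dish into its holder and swing the retainer over it

ROBOT

A 6-joint arm with a two-finger parallel gripper is mounted at the origin on a cart in front of the work surface, level with it; the furniture and walls round the work are solid. World frame = base frame: x ahead of the robot, y to its left, z up, the work surface at z = 0. Lengths are in m, angles in rad, forces in N, time in s.
With the tool pointing down it reaches from about 0.3 to 0.775 m from the base axis. Payload 14.6 kg.
Tool frame: the origin (TCP) lies at the very end of the fingers, on their centre line; the grasp point (between the pads) lies 19 mm behind it; z points along the fingers, y is the line along which they close (so a half turn about z gives the same grasp; the last joint's range is limited). The gripper opens to 94 mm and grips with 3 to 60 N. Pads are 16 mm wide; open, the fingers measure 119 mm over their backs; the gripper's body (75 mm by 177 mm) begins 78 mm behind the grasp point.
Start: joints at [1.063, 0.3, 1.521, -0, 1.321, -0.067], TCP at [0.235, 0.497, 0.181] pointing down, gripper open.
Joint ranges: [-3.03, 3.03], [-0.79, 2.21], [0.23, 2.52], [-1.04, 4.18], [0, 3.07], [-2.55, 2.55]. Speed limits (rad/s): [2.22, 2.22, 2.57, 3.14, 3.14, 3.14].

INTERFACE

Orientations are given as [roll, pitch, yaw] about the fixed x, y, z axes, in that order (R = Rz(yaw) Ry(pitch) Rx(roll)).
In Python, from station import ctrl gives the robot as it stands.
- The arm moves only by the shell command python3 -m pendant 'ROWS' [OPENING] [FORCE]. ROWS is JSON, a list of rows, each a list of 2 entries, a list of its own where there are three numbers: the shift along the world's x, y, z in cm, then the turn about the world's z in rad. A call has 1 to 20 rows; each row shifts and turns the commanded pose from where the row before left it; what a row does not reach is not made up. A row lasts 1/12 s, in which the tool goes at most 41.7 mm and 7.16 degrees, less where a joint would pass 70% of its speed; a pose out of reach is approached as far as the arm can. A call is refused whole if a number of a shift passes 4.17 or a number of a turn 0.125, either way. A call with a gripper value outside its range is refused whole. OPENING is the opening, from 0 (shut) to 1 (fully open), set as the call begins (- or left out, the last holds). The fingers move at their own pace and stop on an object; FORCE is the grip in N (left out, the last holds). Time passes only in rows, so rows that do not move let the fingers close. It gives the time, the measured TCP pose, the force, the opening and the grip force at its end, in the units of the state.
- ctrl.get_obs(): the state, without advancing time (a new reading comes with each control period).
- ctrl.camera(name): name is "scene" or "top"; returns a dict with "color" (420x560x3 uint8, red, green, blue), "intrinsics" (3x3 intrinsics, pixels), "camera_from_world" (4x4, takes a point from world to camera coordinates). Camera axes: x right, y down, z forward; pixel columns grow to the right and rows downward; lengths in m; the calibration is good to about 2 mm. A picture is of the moment at which its call begins. There is no depth.
- ctrl.hand_in(): hands the job in; it is judged then, once.
The state is a dict: "time_s": time; "qpos": joint angles; "joint_vel": joint speeds; "tau": joint torques, N m; "ee_pos": TCP position; "eef_rot": TCP orientation; "force": force on the tool from outside, world axes, zero at the start; "moment": the same for the moment, N m; "grip_width": finger opening in m; "grip_force": force on a finger pad.
Only numpy, scipy, OpenCV 4.12 (cv2) and the standard library are available. Lean on these libraries where they do the work, as an engineer would, in place of code of your own. Each camera call takes 0.05 s, during which the arm holds its last target. There are 200 camera calls.

TASK

Load the red culture dish into the metal dish holder: with the fingertips, gently push it across the holder's deck until it drops into the round recess and lies flat in it, then push the blue retaining arm round by its black pin, over the dish, to its stop. Do it by pushing alone: the red dish must not be lifted or leave the holder, and the tan dish stays where it lies.

Things in the scene. Friction and masses are not known exactly. Their poses are not given: they have to be found in the camera images.
- red_dish: Closed round culture dish, red, 58 mm across, 14 mm high, about 30 g, loose; lid fixed to it (lid rim 4 to 14 mm up; the foot below is 54 mm across). Origin at the centre of its underside, z up. It starts flat on the holder's deck, left or right of the recess, 62 to 72 mm from the recess centre. Seated, its top is 7 mm above the deck.
- tan_dish: Closed round culture dish with tan contents, same size and weight as the red one, loose, origin at the centre of its underside. It lies on the deck on the other side of the recess and must stay there.
- dish_holder: Fixed aluminium plate on the bench, 120 mm (its x) by 200 mm (its y), 14 mm high; its flat upper face is the deck. Origin at the centre of its underside; its y runs along its length to the left, its x away from the robot, with some yaw. In its middle is a round recess 65 mm in diameter, 7 mm deep, with a flat black floor. No fence round the deck.
- recess (a point): Centre of the recess floor, 7 mm above the bench and 7 mm below the deck; axes as the holder's.
- retainer_pivot (a point): Vertical hinge axis of the blue arm, at deck height, 52 mm behind the recess centre along the holder's +x, on a dark boss 19 mm across. The arm is 12 mm wide, 4 mm thick, reaches 55 mm from the axis; its underside is 9 mm above the deck: too low for an unseated dish, but it clears a seated one by 2 mm.
- retainer (a joint): Angle of the flat blue arm. 0: open, pointing 70 degrees clockwise (seen from above) from the holder's +x, so back and right. It grows as the arm swings clockwise, to the right (holder -y), then forward, to its stop at 1.92 rad, pointing to the holder's -x over the recess. Starts at 0 to 0.3. It stays where left (friction 0.02 N m, 0.4 N at the pin).
- retainer_pin (a point): Upright black pin on the arm, 10 mm in diameter, 48 mm from the hinge axis, from 13 to 45 mm above the deck; this point is on its axis, 29 mm above the deck.
There are look-alikes about, which are no part of the job. Of the things like the red_dish, leave any that is green or purple; of the rest the larger one is meant.

How it is judged:
By the outcome, as a careful person would: the job done as asked, in the order asked, and still so for the second after the job is handed in, with the robot touching nothing.
It also fails if it takes over 54 s, if anything falls off the work surface, if the arm or the gripper's body presses on something with over 40 N, if the wrist force passes 120 N, or if a joint passes its speed limit or range.

## Working session

There is one attempt and no reset: what is moved stays moved. The work goes in short steps, Python scripts to look and compute and a shell command to move; the robot and the scene stay as the last step left them, time stands still between calls to the robot, and variables do not carry over. Pictures are saved under pics/ and viewed, at most 10 in all, crops included, and the job is handed in when it is done.

```bash
mkdir -p pics; ls; python3 - <<'E'
from station import ctrl
import cv2,numpy as np
for n in("top","scene"):
    c=ctrl.camera(n); cv2.imwrite(f"pics/{n}0.png",c["color"][:,:,::-1]); np.savez(f"{n}0.npz",**c)
    M=np.linalg.inv(c["camera_from_world"]); print(n,M[:3,3].round(3),M[:3,2].round(3),c["intrinsics"][0,0])
o=ctrl.get_obs(); print(o["time_s"],o["ee_pos"],o["eef_rot"],o["grip_width"])
E
```

```text
pics
top [ 0.396 -0.323  0.918] [ 0.173  0.018 -0.985] 446.8417337048222
scene [ 0.062 -0.771  0.617] [ 0.558  0.522 -0.645] 504.54722746500244
0.1 [0.23453443 0.49720708 0.18034527] [-3.14055584e+00 -5.95822176e-05  2.70080274e+00] 0.09387153231043237
```

View pics/top0.png

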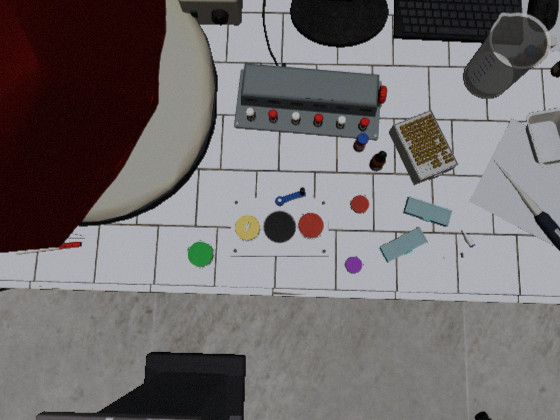

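View pics/scene0.png

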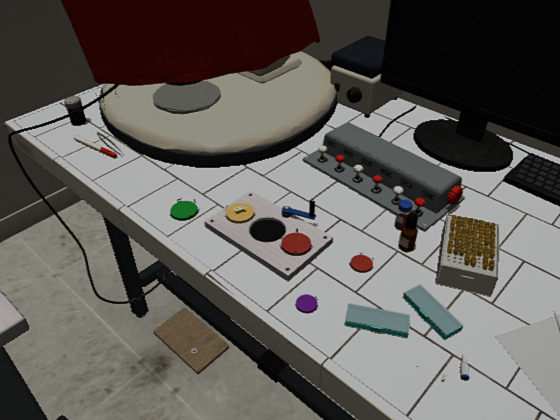

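Candidates: the red dish on the deck at top (311,225), the smaller red one at (360,204), green at (201,254) and purple at (354,265). The one on the deck is the larger red one, right of the recess. The tan dish is at (247,228), the recess at (279,227) and the pin at about (303,191).

```bash
cat > h.py <<'E'
import numpy as np,cv2
def ray(c,u,v):
    M=np.linalg.inv(c["camera_from_world"]); d=M[:3,:3]@np.linalg.inv(c["intrinsics"])@[u,v,1]; return M[:3,3],d
def plane(c,u,v,z):
    o,d=ray(c,u,v); return o+d*(z-o[2])/d[2]
def tri(c1,p1,c2,p2):
    o1,d1=ray(c1,*p1);o2,d2=ray(c2,*p2)
    s=np.linalg.lstsq(np.c_[d1,-d2],o2-o1,rcond=None)[0]
    a,b=o1+s[0]*d1,o2+s[1]*d2; return (a+b)/2,np.linalg.norm(a-b)
def px(c,P):
    q=c["camera_from_world"]@np.r_[P,1]; q=c["intrinsics"]@q[:3]; return q[:2]/q[2]
def blobs(c,lo,hi,box,amin=8):
    hsv=cv2.cvtColor(c["color"],cv2.COLOR_RGB2HSV); lo,hi=np.array(lo),np.array(hi)
    m=cv2.inRange(hsv,lo,hi)
    if lo[0]==0 and hi[0]<15:
        l2,h2=lo.copy(),hi.copy(); l2[0],h2[0]=168,180; m|=cv2.inRange(hsv,l2,h2)
    k=np.zeros_like(m); x0,y0,x1,y1=box; k[y0:y1,x0:x1]=m[y0:y1,x0:x1]
    n,_,st,ce=cv2.connectedComponentsWithStats(k)
    cs=cv2.findContours(k,cv2.RETR_EXTERNAL,cv2.CHAIN_APPROX_NONE)[0]
    return [(cv2.contourArea(q),q[:,0,:].astype(float)) for q in sorted(cs,key=cv2.contourArea,reverse=True) if cv2.contourArea(q)>=amin]
def circ(c,cont,z):  # contour onto plane z -> least-squares circle
    P=np.array([plane(c,u,v,z)[:2] for u,v in cont])
    s=np.linalg.lstsq(np.c_[2*P,np.ones(len(P))],(P**2).sum(1),rcond=None)[0]
    return s[:2],np.sqrt(s[2]+s[:2]@s[:2])
E
python3 - <<'E'
from h import *
T=dict(np.load("top0.npz"));S=dict(np.load("scene0.npz"))
for nm,lo,hi,z,b,bs in(("red",(0,120,60),(8,255,255),.028,(225,195,340,260),(200,190,335,275)),("small red",(0,120,60),(8,255,255),.014,(340,190,385,220),(340,245,380,280)),
  ("tan",(18,60,80),(35,255,255),.028,(225,195,340,260),(200,190,335,275)),("black",(0,0,0),(180,255,40),.007,(255,205,300,250),(235,210,290,250)),("blue",(100,120,50),(125,255,255),.025,(260,180,320,215),(270,195,330,225)),("pin",(0,0,0),(180,255,60),.058,(293,183,312,200),(305,195,320,222))):
  for n,c,bb in(("T",T,b),("S",S,bs)):
    for a,k in blobs(c,lo,hi,bb)[:2]:
        p,r=circ(c,k,z); print(nm,n,a,p.round(4),"r",r.round(4),"cpx",k.mean(0).round(1),"box",k.min(0),k.max(0))
print("screws",*[plane(T,u,v,.014)[:2].round(4) for u,v in((237,203),(323,202),(235,251),(324,251))])
print("shade",tri(T,(163,90),S,(320,40)))
a=T["color"][175:265,220:390,::-1];b=S["color"][185:290,200:385,::-1]
cv2.imwrite("pics/crop0.png",np.vstack([cv2.resize(a,(560,296),interpolation=2),cv2.resize(b,(560,300),interpolation=2)]))
E
```

```text
red T 432.5 [ 0.5341 -0.3682] r 0.0238 cpx [310.4 224.8] box [299. 213.] [322. 237.]
red S 440.0 [ 0.524  -0.3766] r 0.0236 cpx [295.6 243. ] box [282. 233.] [310. 253.]
small red T 208.5 [ 0.5827 -0.4686] r 0.017 cpx [359.3 203.8] box [351. 196.] [368. 212.]
small red S 248.5 [ 0.5716 -0.4775] r 0.0171 cpx [361.2 262.6] box [350. 255.] [372. 270.]
tan T 452.0 [ 0.5258 -0.2403] r 0.0243 cpx [247.  227.1] box [235. 215.] [259. 239.]
tan S 376.0 [ 0.5161 -0.2494] r 0.0243 cpx [239.5 211.5] box [226. 203.] [253. 220.]
black T 649.0 [ 0.5321 -0.3047] r 0.0298 cpx [278.9 226.3] box [264. 212.] [294. 241.]
black S 586.0 [ 0.5303 -0.3036] r 0.0294 cpx [267. 230.] box [250. 219.] [284. 241.]
black S 26.0 [ 0.5845 -0.2989] r 0.0068 cpx [285.6 214. ] box [282. 211.] [289. 216.]
blue T 114.0 [ 0.588  -0.3219] r 0.0176 cpx [288.  197.5] box [276. 192.] [301. 204.]
blue S 85.5 [ 0.5817 -0.329 ] r 0.0196 cpx [298.2 212.6] box [283. 207.] [314. 218.]
pin T 22.5 [ 0.5955 -0.3488] r 0.0057 cpx [302.  191.3] box [300. 188.] [304. 195.]
pin S 60.0 [ 0.5783 -0.3607] r 0.0156 cpx [311.6 209.4] box [309. 200.] [315. 218.]
screws [ 0.5775 -0.2163] [ 0.5844 -0.3937] [ 0.4782 -0.2168] [ 0.4832 -0.3971]
shade (array([ 0.75156164, -0.15773972,  0.24482286]), np.float64(0.11295073229183333))
```

View pics/crop0.png

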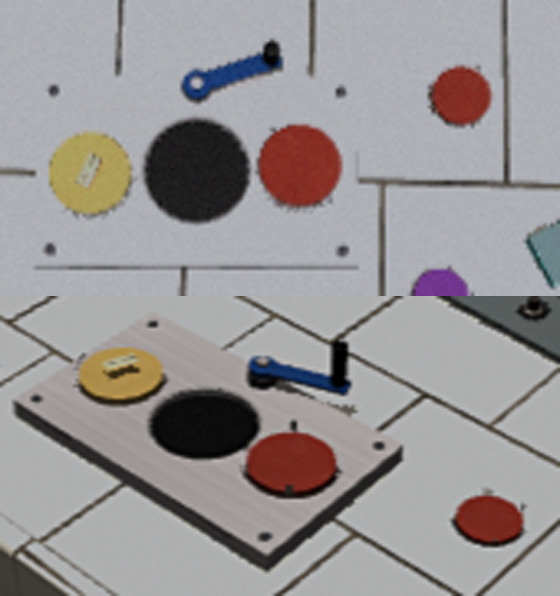

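The crop confirms that the dish on the deck is the larger red one. Its coloured content lies low and the rim is clear. The arm's start is out of view behind the red shade, so I'll check the shade's position before travelling.

```bash
python3 - <<'E'
from h import *
T=dict(np.load("top0.npz"));S=dict(np.load("scene0.npz"))
for h in(.2,.3,.4,.5,.6):
    print(h,"T",*[plane(T,u,v,h)[:2].round(2) for u,v in((165,40),(157,95),(95,200),(40,245),(0,250))],"S",*[plane(S,u,v,h)[:2].round(2) for u,v in((318,40),(200,72),(95,82))])
print("cream",*[plane(T,u,v,.05)[:2].round(2) for u,v in((216,100),(170,200),(95,223))],plane(S,185,158,.0)[:2],plane(S,105,110,0)[:2])
print("red",tri(T,(310.4,224.8),S,(295.6,243)),"rec",tri(T,(278.9,226.3),S,(267,230)),"tan",tri(T,(247,227.1),S,(239.5,211.5)))
print("pin mid",plane(T,302,191.3,.055),"top",tri(T,(302.5,189.5),S,(311.5,201)))
E
```

```text
0.2 T [ 0.83 -0.1 ] [ 0.73 -0.09] [ 0.54 -0.  ] [0.46 0.08] [0.45 0.14] S [ 0.88 -0.12] [ 0.61 -0.06] [0.46 0.06]
0.3 T [ 0.77 -0.13] [ 0.68 -0.12] [ 0.52 -0.05] [0.45 0.02] [0.44 0.08] S [ 0.68 -0.28] [ 0.48 -0.23] [ 0.36 -0.14]
0.4 T [ 0.71 -0.16] [ 0.63 -0.16] [ 0.5  -0.09] [ 0.44 -0.03] [0.44 0.01] S [ 0.49 -0.43] [ 0.35 -0.4 ] [ 0.27 -0.34]
0.5 T [ 0.65 -0.19] [ 0.59 -0.19] [ 0.48 -0.14] [ 0.43 -0.09] [ 0.43 -0.05] S [ 0.29 -0.59] [ 0.22 -0.57] [ 0.17 -0.54]
0.6 T [ 0.59 -0.22] [ 0.54 -0.22] [ 0.46 -0.18] [ 0.43 -0.15] [ 0.42 -0.12] S [ 0.09 -0.74] [ 0.08 -0.74] [ 0.08 -0.74]
cream [ 0.79 -0.17] [ 0.57 -0.09] [0.52 0.06] [ 0.58114201 -0.01050359] [0.58110753 0.29941155]
red (array([ 0.5354154 , -0.3679638 ,  0.01300381]), np.float64(0.0021991727724944747)) rec (array([ 0.53165669, -0.30349507,  0.00573318]), np.float64(0.002111538943408807)) tan (array([ 0.52685877, -0.23853369,  0.01475087]), np.float64(0.0021048374646502263))
pin mid [ 0.5963242  -0.34879269  0.055     ] top (array([ 0.59853685, -0.34880392,  0.05713613]), np.float64(0.0024976462924989878))
```

```bash
python3 -m pendant '[[[0.4,-3.1,0],-0.06],[[0.4,-3.1,0],-0.06],[[0.4,-3.1,0],-0.06],[[0.4,-3.1,0],-0.06],[[0.4,-3.1,0],-0.06],[[0.4,-3.1,0],-0.06],[[0.4,-3.1,0],-0.06],[[0.4,-3.1,0],-0.06],[[0.4,-3.1,0],-0.06],[[0.4,-3.1,0],-0.06],[[0.4,-3.1,0],-0.06],[[0.4,-3.1,0],-0.06],[[0.4,-3.1,0],-0.06],[[0.4,-3.1,0],-0.06],[[0.4,-3.1,0],-0.06],[[0.4,-3.1,0],-0.06]]' 0.383 10
```

```text
time_s: 1.43
ee_pos: [0.2984, -0.0001, 0.1809]
eef_rot: [3.141, 0.0, 1.738]
force: [0.6, 0.8, 0.2]
grip_width: 0.0362
grip_force: 0.0
```

```bash
python3 -m pendant '[[[0.7,-3.1,0],-0.02],[[0.7,-3.1,0],-0.02],[[0.7,-3.1,0],-0.02],[[0.7,-3.1,0],-0.02],[[0.7,-3.1,0],-0.025],[[0.7,-3.1,0],0],[[0.7,-3.1,0],0],[[2.35,-2.7,0],0],[[2.35,-2.7,0],0],[[2.35,-2.7,0],0],[[2.35,-2.7,0],0],[[2.35,-2.7,0],0],[[2.35,-2.7,0],0],[[2.35,-2.7,0],0],[[2.35,-2.7,0],0],[[0,0,0],0],[[0,0,0],0]]'; python3 - <<'E'
from station import ctrl
import cv2,numpy as np
a=[ctrl.camera(n)["color"][:,:,::-1] for n in("top","scene")]
cv2.imwrite("pics/b.png",np.hstack([a[0][130:330,180:450],a[1][120:320,180:450]]))
E
```

```text
time_s: 2.85
ee_pos: [0.5358, -0.4321, 0.1782]
eef_rot: [-3.139, -0.002, 1.635]
force: [-0.4, 0.5, -0.3]
grip_width: 0.0359
grip_force: 0.0
```

View pics/b.png

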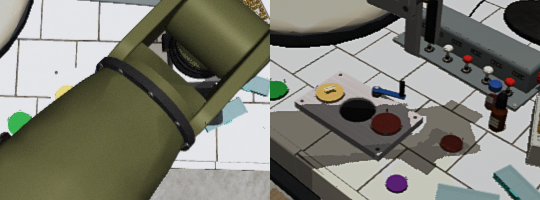

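The arm blocks the top view, but the scene view still shows the holder and dishes undisturbed. Next I descend behind the dish.

```bash
python3 -m pendant '[[[0,-0.1,-2.5],0],[[0,-0.1,-2.5],0],[[0,-0.1,-2.5],0],[[0,0,-2.5],0],[[0,0,-2.5],0],[[0,0,-1.5],0],[[0,0,-1],0],[[0,0,-0.8],0],[[0,0,0],0],[[0,0,0],0]]'; python3 - <<'E'
from station import ctrl
import cv2
cv2.imwrite("pics/c.png",cv2.resize(ctrl.camera("scene")["color"][180:300,190:390,::-1],(800,480),interpolation=2))
E
```

```text
time_s: 3.78
ee_pos: [0.5358, -0.4347, 0.024]
eef_rot: [3.141, 0.001, 1.636]
force: [0.6, 0.1, 0.3]
grip_width: 0.0359
grip_force: 0.0
```

View pics/c.png

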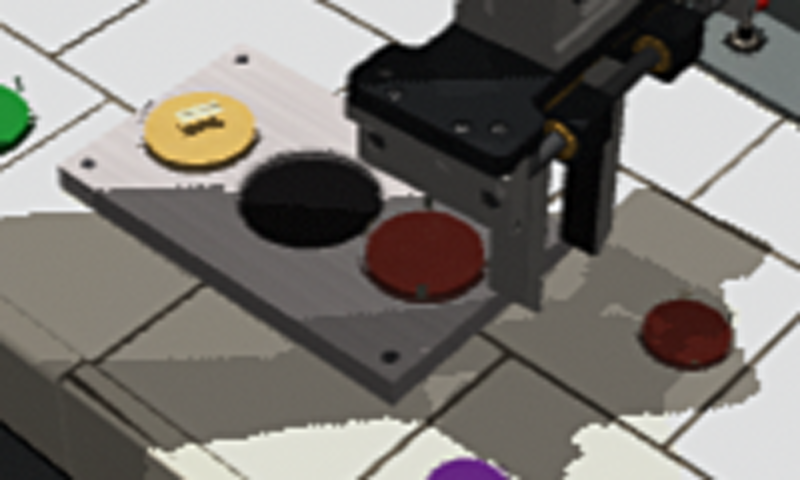

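```bash
python3 -m pendant '[[[0,0,-0.5],0],[[0,0.8,0],0],[[0,0.8,0],0],[[0,0.8,0],0],[[0,0.4,0],0],[[0,0.25,0],0],[[-0.02,0.25,0],0],[[-0.02,0.25,0],0],[[-0.02,0.25,0],0],[[-0.02,0.25,0],0],[[-0.02,0.25,0],0],[[-0.02,0.25,0],0],[[-0.02,0.25,0],0],[[-0.02,0.25,0],0],[[-0.02,0.25,0],0],[[-0.02,0.25,0],0],[[0,0,0],0]]'; cat >> h.py <<'E'
def look(name,z=.017):
    from station import ctrl
    S=ctrl.camera("scene"); o=ctrl.get_obs()
    im=S["color"][180:300,190:390,::-1]
    cv2.imwrite(f"pics/{name}.png",cv2.resize(im,(800,480),interpolation=2))
    for nm,lo,hi in(("red",(0,120,30),(8,255,255)),("tan",(18,60,40),(35,255,255))):
        for a,k in blobs(S,lo,hi,(200,190,335,275))[:1]:
            (u,v),ax,an=cv2.fitEllipse(k.astype(np.float32)); print(nm,a,(round(u,1),round(v,1)),np.round(ax,1),plane(S,u,v,z)[:2].round(4))
    print(o["time_s"],o["ee_pos"].round(4) if hasattr(o["ee_pos"],"round") else o["ee_pos"])
E
python3 -c "from h import *;look('d')"
```

```text
time_s: 5.25
ee_pos: [0.5337, -0.3786, 0.0179]
eef_rot: [-3.142, -0.0, 1.636]
force: [0.3, -0.1, 0.8]
grip_width: 0.0363
grip_force: 0.0
red 354.0 (296.6, 244.2) [19.7 28.8] [ 0.5303 -0.3732]
tan 421.5 (239.6, 212.6) [19.4 27.8] [ 0.5223 -0.2422]
5.3 [ 0.5337 -0.3789  0.0179]
```

View pics/d.png

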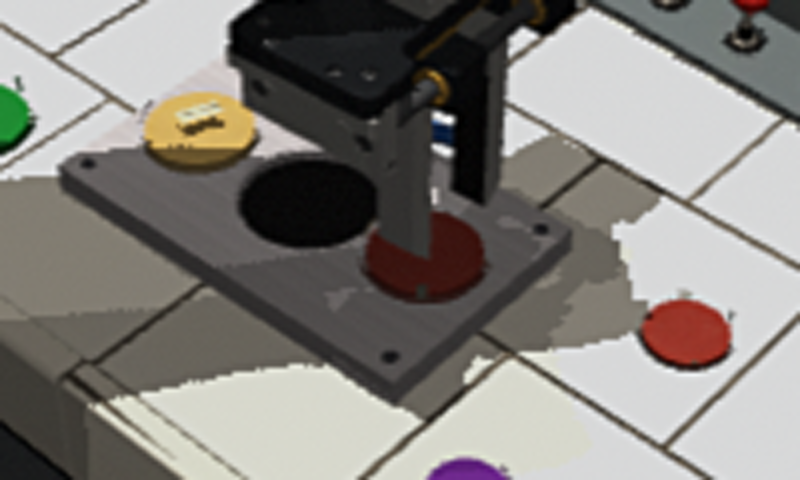

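```bash
python3 - <<'E'
from h import *
S=dict(np.load("scene0.npz"))
f=lambda P:((px(S,np.array(P))-[190,180])*4).round(0)
for z in(.018,.03):
  print(z,[f((x,y,z)) for x in(.5037,.5157) for y in(-.387,-.371)])
print("c",[f((x,y,.024)) for x in(.5058,.5178) for y in(-.443,-.427)])
print("dish top ring",[f((.5355+.029*np.cos(a),-.368+.029*np.sin(a),.028)) for a in np.arange(0,6.2,np.pi/4)])
print("ring bottom",[f((.5355+.029*np.cos(a),-.368+.029*np.sin(a),.014)) for a in np.arange(0,6.2,np.pi/4)])
print("plate corners",[f((.531+a*.06-b*.1*.034,-.3045+b*.1+a*.06*.034,.014)) for a in(-1,1) for b in(-1,1)])
E
```

```text
0.018 [array([409., 304.]), array([380., 286.]), array([428., 289.]), array([400., 271.])]
0.03 [array([409., 284.]), array([380., 265.]), array([429., 268.]), array([400., 250.])]
c [array([518., 359.]), array([487., 339.]), array([537., 343.]), array([506., 323.])]
dish top ring [array([470., 192.]), array([421., 180.]), array([375., 195.]), array([357., 228.]), array([380., 262.]), array([430., 274.]), array([478., 258.]), array([494., 224.])]
ring bottom [array([469., 215.]), array([421., 204.]), array([375., 218.]), array([357., 252.]), array([380., 285.]), array([430., 298.]), array([477., 282.]), array([493., 248.])]
plate corners [array([397., 374.]), array([ 56., 159.]), array([574., 217.]), array([239.,  34.])]
```

The crop shows the fingertips passing above the dish at about (405,250). They're about 25–30 mm higher than the reading says, and there's no force. I'll back off past the plate's edge, go lower and compare.

```bash
python3 -m pendant '[[[0,-1.5,0.5],0],[[0,-1.5,0.5],0],[[0,-1.5,0],0],[[0.2,-1.2,0],0],[[0,0,-0.8],0],[[0,0,-0.8],0],[[0,0,-0.5],0],[[0,0,0],0],[[0,0,0],0]]'; python3 -c "from h import *;look('e')"
```

```text
time_s: 6.05
ee_pos: [0.5356, -0.4352, 0.0062]
eef_rot: [-3.141, -0.001, 1.636]
force: [0.4, -0.1, -0.1]
grip_width: 0.0361
grip_force: 0.0
red 354.0 (293.8, 245.1) [16.8 29.2] [ 0.5255 -0.371 ]
tan 411.5 (239.5, 212.4) [19.  27.7] [ 0.5224 -0.2417]
6.1 [ 0.5358 -0.4356  0.0068]
```

View pics/e.png

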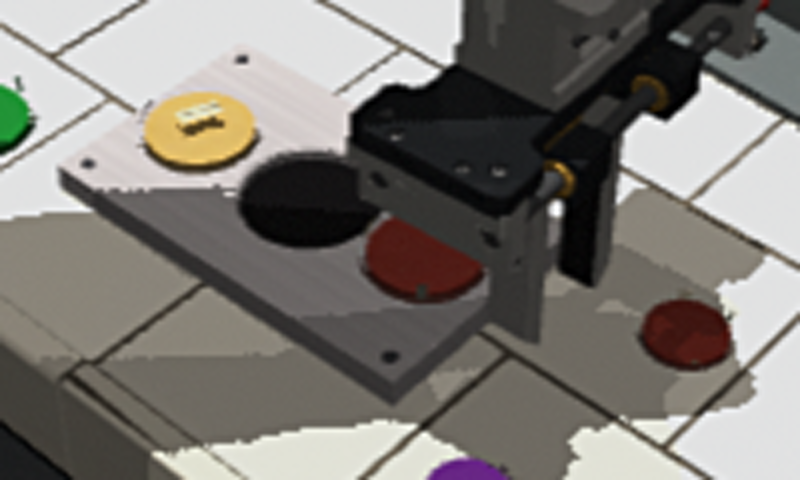

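```bash
python3 -m pendant '[[[0,0,-0.3],0],[[0,0,0],0]]'; python3 -m pendant '[[[0,0,-0.3],0],[[0,0,0],0]]'; python3 -m pendant '[[[0,0,-0.3],0],[[0,0,0],0]]'|grep -E "ee|force"
```

```text
time_s: 6.27
ee_pos: [0.5357, -0.4359, 0.0037]
eef_rot: [-3.142, -0.0, 1.636]
force: [-0.7, -0.5, -0.8]
grip_width: 0.0364
grip_force: 0.0
time_s: 6.43
ee_pos: [0.5355, -0.4359, 0.0004]
eef_rot: [-3.141, -0.0, 1.636]
force: [-1.7, -0.6, -0.6]
grip_width: 0.0361
grip_force: 0.0
ee_pos: [0.5355, -0.4359, -0.0027]
eef_rot: [-3.141, -0.0, 1.636]
force: [0.3, 0.1, -0.9]
grip_force: 0.0
```

No contact below the bench height according to the reading, so the tips really are higher. I'll probe down in small steps to find the true offset.

```bash
for i in 1 2 3; do python3 -m pendant '[[[0,0,-0.2],0],[[0,0,-0.2],0],[[0,0,0],0]]'|grep -E "ee|force:"; done; python3 -c "from h import *;look('f')"
```

```text
ee_pos: [0.5355, -0.4359, -0.0067]
eef_rot: [-3.141, -0.0, 1.636]
force: [-0.7, 0.6, -0.8]
grip_force: 0.0
ee_pos: [0.5355, -0.4359, -0.0107]
eef_rot: [-3.141, -0.0, 1.636]
force: [-0.2, 0.1, -0.7]
grip_force: 0.0
ee_pos: [0.5355, -0.436, -0.0147]
eef_rot: [-3.141, -0.0, 1.636]
force: [-0.8, 0.1, -0.4]
grip_force: 0.0
red 105.0 (289.6, 249.0) [ 7.5 23.9] [ 0.5137 -0.372 ]
tan 413.0 (239.4, 212.4) [19.  27.8] [ 0.5224 -0.2417]
7.4 [ 0.5356 -0.436  -0.0145]
```

View pics/f.png

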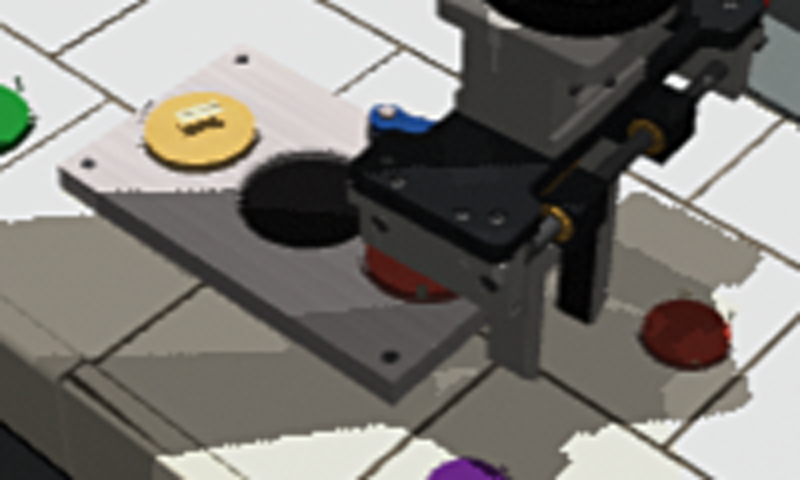

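The tips at crop (518,378) are truly at z≈0.019, so the fingers end about 33 mm above the reported TCP. That is the right height for pushing, so I'll raise 2 mm and push.

```bash
python3 -m pendant '[[[0,0.8,0.2],0],[[0,0.8,0],0],[[0,0.8,0],0],[[0,0.4,0],0],[[0,0.25,0],0],[[0,0.25,0],0],[[-0.02,0.25,0],0],[[-0.02,0.25,0],0],[[-0.02,0.25,0],0],[[-0.02,0.25,0],0],[[-0.02,0.25,0],0],[[-0.02,0.25,0],0],[[0,0,0],0]]'; python3 -c "from h import *;look('g')"
```

```text
time_s: 8.48
ee_pos: [0.5354, -0.3884, -0.0103]
eef_rot: [3.139, 0.003, 1.636]
force: [0.8, -2.6, 7.7]
grip_width: 0.0363
grip_force: 3.9
red 138.5 (281.8, 243.2) [10.7 17.4] [ 0.5152 -0.3531]
tan 422.5 (239.5, 212.6) [19.4 27.9] [ 0.5222 -0.2422]
8.5333 [ 0.5354 -0.3884 -0.0103]
```

View pics/g.png

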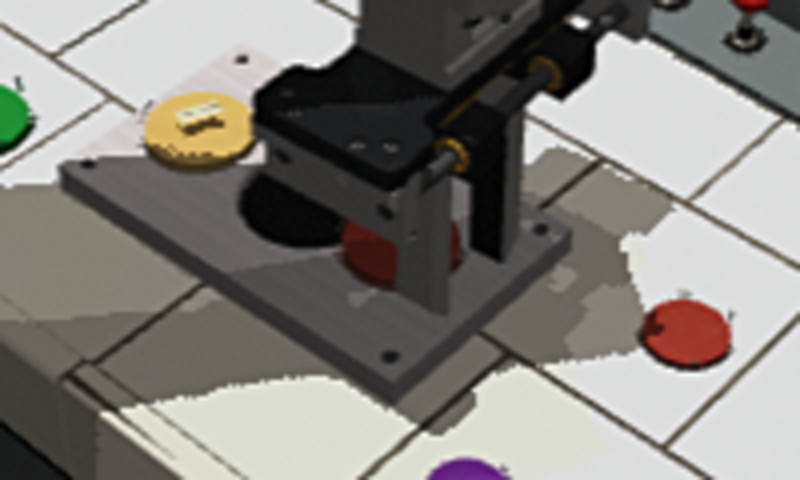

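The cradle pushes the dish as planned, but the 7.7 N upward force says the tips rub the deck. So the offset is about 24 mm. I'll raise 6 mm and continue.

```bash
python3 -m pendant '[[[0,0,0.6],0],[[0,0,0],0]]' | grep -E "ee|force"; python3 -m pendant '[[[-0.02,0.25,0],0],[[-0.02,0.25,0],0],[[-0.02,0.25,0],0],[[-0.02,0.25,0],0],[[-0.02,0.25,0],0],[[-0.02,0.25,0],0],[[-0.02,0.25,0],0],[[-0.02,0.25,0],0],[[-0.02,0.25,0],0],[[-0.02,0.25,0],0],[[-0.02,0.25,0],0],[[-0.02,0.25,0],0],[[0,0,0],0]]'; python3 -c "from h import *;look('i')"
```

```text
ee_pos: [0.5349, -0.3877, -0.0048]
eef_rot: [3.141, 0.001, 1.636]
force: [-0.3, 0.2, 0.1]
grip_force: 0.0
time_s: 9.78
ee_pos: [0.5321, -0.3576, -0.0061]
eef_rot: [-3.142, -0.0, 1.636]
force: [-0.3, 0.3, 0.1]
grip_width: 0.036
grip_force: 0.0
red 145.0 (267.3, 235.0) [11.7 16.6] [ 0.5133 -0.3206]
tan 258.0 (236.6, 214.0) [17.5 23.4] [ 0.5158 -0.2412]
9.8333 [ 0.5321 -0.3578 -0.0061]
```

View pics/i.png

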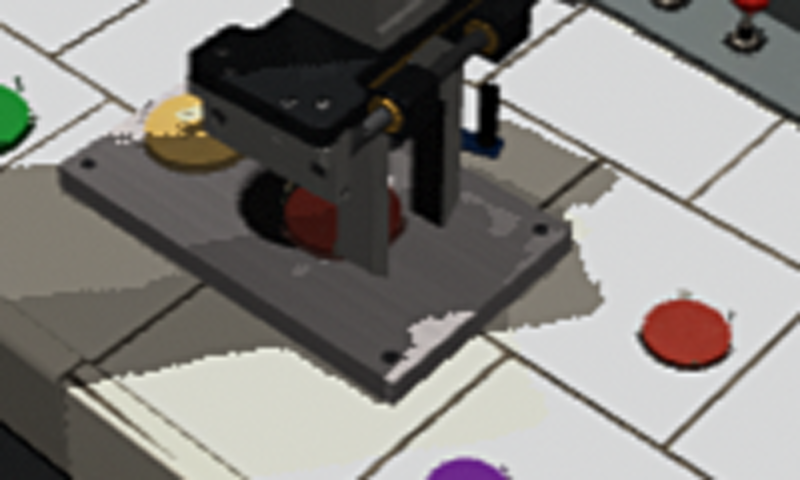

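I've now used all 10 views, so from here I'll work from masks. Next I push on to the drop.

```bash
cat >> h.py <<'E'
def meas(zr=.010):
    from station import ctrl
    S=ctrl.camera("scene")
    for nm,lo,hi,z in(("red",(0,120,30),(8,255,255),zr),("tan",(18,60,40),(35,255,255),.017),("black",(0,0,0),(180,255,28),.007)):
        for a,k in blobs(S,lo,hi,(200,190,335,275) if nm!="black" else (235,210,290,250))[:1]:
            print(nm,a,k.min(0),k.max(0),k.mean(0).round(1),circ(S,k,z))
E
python3 -m pendant '[[[-0.02,0.25,0],0],[[-0.02,0.25,0],0],[[-0.02,0.25,0],0],[[0,0.25,0],0],[[0,0.25,0],0],[[0,0.25,0],0],[[0,0.25,0],0],[[0,0.2,0],0],[[0,0,0],0]]'|grep -E "ee|force"; python3 -c "from h import *;meas()"
python3 -m pendant '[[[0,-1,0],0],[[0,-2,0.2],0],[[0,-2,0.5],0],[[0,-2.5,0.5],0],[[0,-2.5,0.5],0],[[0,0,0],0]]'|grep -E "ee|force"; python3 -c "from h import *;meas()"
```

```text
ee_pos: [0.5315, -0.3382, -0.0061]
eef_rot: [-3.142, -0.0, 1.636]
force: [0.3, -0.4, 0.2]
grip_force: 0.0
red 142.5 [253. 223.] [265. 239.] [259.8 231.2] (array([ 0.51694834, -0.29854716]), np.float64(0.01568687046746709))
tan 228.0 [226. 205.] [251. 222.] [236.7 215.4] (array([ 0.51595767, -0.24219715]), np.float64(0.021316281616255664))
black 109.5 [278. 210.] [289. 238.] [284.9 223.5] (array([ 0.55364317, -0.29776635]), np.float64(0.03128241955929305))
ee_pos: [0.5308, -0.4436, 0.0119]
eef_rot: [3.14, 0.002, 1.633]
force: [0.3, -0.4, 0.7]
grip_force: 0.0
red 454.5 [253. 221.] [282. 240.] [267.2 231. ] (array([ 0.52725444, -0.30718183]), np.float64(0.025788175361180957))
tan 412.5 [226. 203.] [253. 222.] [239.7 212.4] (array([ 0.52280118, -0.24134941]), np.float64(0.026020580249957577))
black 59.5 [279. 210.] [289. 221.] [284.3 214.7] (array([ 0.5817328 , -0.30046134]), np.float64(0.0119899272669556))
```

```bash
python3 -m pendant '[[[0.05,0.8,-0.9],0],[[0,2,-0.85],0],[[0,2.5,0],0],[[0,2,0],0],[[0,1.3,0],0],[[0,0.5,0],0],[[0,0.5,0],0],[[0,0.2,0],0],[[0,0.2,0],0],[[0,0.2,0],0],[[0,0.2,0],0],[[0,0.2,0],0],[[0,0.15,0],0],[[0,0,0],0]]'|grep -E "ee|force"
python3 -m pendant '[[[0,-1,0],0],[[0,-2,0.2],0],[[0,-2,2],0],[[0,-2.5,3],0],[[0,-2.5,3],0],[[0,0,0],0]]' 0.277|grep -E "ee|force"; python3 - <<'E'
from h import *
meas()
from station import ctrl
S=ctrl.camera("scene"); b=(265,185,330,225)
for a,k in blobs(S,(0,0,0),(180,255,60),b,15)[:3]: print("dark",a,k.min(0),k.max(0))
for a,k in blobs(S,(100,120,30),(125,255,255),b,10)[:3]: print("blue",a,k.min(0),k.max(0))
T=ctrl.camera("top")
for a,k in blobs(T,(0,120,30),(8,255,255),(225,195,340,260),15)[:3]: print("Tred",a,k.min(0),k.max(0),circ(T,k,.010))
print(ctrl.get_obs()["qpos"],ctrl.get_obs()["time_s"])
E
```

```text
ee_pos: [0.5322, -0.332, -0.0062]
eef_rot: [3.141, 0.002, 1.636]
force: [-0.1, -5.7, 0.6]
grip_force: 2.5
ee_pos: [0.5328, -0.437, 0.0819]
eef_rot: [3.135, 0.007, 1.633]
force: [-0.2, 0.3, 1.5]
grip_force: 0.0
red 461.5 [251. 219.] [280. 240.] [265.7 229.9] (array([ 0.52741417, -0.30327745]), np.float64(0.026052406312159333))
tan 411.5 [226. 203.] [253. 222.] [239.7 212.4] (array([ 0.52289218, -0.24137881]), np.float64(0.025990230802216976))
black 42.5 [262. 222.] [284. 241.] [275.7 234.9] (array([ 0.52986248, -0.30385186]), np.float64(0.02822391299635152))
dark 1089.5 [277. 185.] [329. 224.]
dark 33.5 [282. 211.] [293. 216.]
dark 17.0 [265. 217.] [282. 224.]
blue 95.0 [283. 207.] [313. 218.]
Tred 35.5 [266. 215.] [278. 223.] (array([ 0.54529171, -0.29066243]), np.float64(0.010082721348436682))
[-7.35192382e-01  6.93018552e-01  1.19317738e+00  2.10164717e-04
  1.25645007e+00 -7.99671539e-01] 13.0
```

Seated: the nudge ended with 5.7 N against the far recess wall, and a dark ring shows round the dish. Now I straddle the pin.

```bash
python3 -m pendant '[[[1.6,2.2,0],0.05],[[1.6,2.2,0],0.05],[[1.6,2.2,0],0.05],[[1.6,2.2,0],0.05],[[0,0,0],0],[[0,0,0],0]]'|grep -E "ee|force"; python3 -m pendant '[[[0,0,-2],0],[[0,0,-2],0],[[0,0,-1],0],[[0,0,-1],0],[[0,0,-0.8],0],[[0,0,0],0]]'; python3 - <<'E'
from h import *
from station import ctrl
S=ctrl.camera("scene"); b=(265,185,330,225)
for a,k in blobs(S,(100,120,30),(125,255,255),b,5)[:3]: print("blue",a,k.min(0),k.max(0))
E
```

```text
ee_pos: [0.5962, -0.3411, 0.0739]
eef_rot: [-3.14, -0.002, 1.838]
force: [-0.6, -1.3, 0.3]
grip_force: 0.0
time_s: 14.0
ee_pos: [0.5951, -0.343, 0.0057]
eef_rot: [-3.14, -0.002, 1.835]
force: [-1.4, -1.0, -0.4]
grip_width: 0.0263
grip_force: 0.0
blue 42.0 [283. 207.] [296. 213.]
```

```bash
python3 -m pendant '[[[0.1,-0.6,0.4],0],[[0,0,0],0],[[-0.47,-0.1,0],-0.1],[[-0.48,-0.05,0],-0.1],[[-0.48,0,0],-0.1],[[-0.48,0.04,0],-0.1],[[-0.47,0.09,0],-0.1],[[-0.46,0.14,0],-0.1],[[-0.44,0.18,0],-0.1],[[-0.42,0.23,0],-0.1],[[-0.4,0.27,0],-0.1],[[-0.37,0.31,0],-0.1],[[0,0,0],0]]'; python3 - <<'E'
from h import *
from station import ctrl
S=ctrl.camera("scene"); b=(255,185,330,245)
for a,k in blobs(S,(100,120,30),(125,255,255),b,5)[:3]: print("blue",a,k.min(0),k.max(0))
for f in (-1.31,-2.31,-2.14): print(f,px(S,np.array([.583+.055*np.cos(f),-.303+.055*np.sin(f),.025])))
E
```

```text
time_s: 15.13
ee_pos: [0.5523, -0.3382, 0.0124]
eef_rot: [3.14, -0.0, 0.831]
force: [0.6, -0.7, 0.6]
grip_width: 0.0258
grip_force: 0.0
blue 64.0 [282. 207.] [297. 229.]
-1.31 [314.24308011 216.9457122 ]
-2.31 [289.78535778 228.16867296]
-2.14 [295.07264444 227.52292507]
```

```bash
python3 -m pendant '[[[-0.34,0.34,0],-0.1],[[-0.3,0.37,0],-0.1],[[-0.26,0.4,0],-0.1],[[-0.22,0.43,0],-0.1],[[-0.18,0.45,0],-0.1],[[-0.13,0.46,0],-0.1],[[-0.09,0.47,0],-0.1],[[-0.04,0.48,0],-0.1],[[0,0.4,0],-0.05],[[0,0.3,0],0],[[0,0,0],0]]'; python3 -c "from h import *;meas()"
```

```text
time_s: 16.1
ee_pos: [0.537, -0.2975, 0.0119]
eef_rot: [3.14, -0.001, -0.009]
force: [-0.7, -1.0, 0.4]
grip_width: 0.0263
grip_force: 1.0
red 388.0 [252. 220.] [280. 240.] [265.5 230.5] (array([ 0.52546351, -0.3040909 ]), np.float64(0.02392891364449419))
tan 433.0 [226. 203.] [254. 223.] [239.8 212.8] (array([ 0.52229661, -0.24182253]), np.float64(0.02665739902511458))
black 52.5 [271. 221.] [285. 240.] [278.9 231.7] (array([ 0.53282583, -0.30803321]), np.float64(0.02410827780325345))
```

```bash
for i in 1 2 3 4; do python3 -m pendant '[[[0,0.1,0],0],[[0,0.1,0],0],[[0,0,0],0]]'|grep -E "ee|force"; done
```

```text
ee_pos: [0.537, -0.2971, 0.0119]
eef_rot: [3.138, -0.002, -0.011]
force: [0.6, -13.9, -1.4]
grip_force: 6.5
ee_pos: [0.5371, -0.296, 0.012]
eef_rot: [3.137, -0.002, -0.012]
force: [1.1, -20.7, -4.6]
grip_force: 10.0
ee_pos: [0.5371, -0.294, 0.0119]
eef_rot: [3.137, -0.002, -0.012]
force: [0.7, -19.5, -4.9]
grip_force: 10.0
ee_pos: [0.5371, -0.292, 0.012]
eef_rot: [3.137, -0.002, -0.012]
force: [0.9, -20.0, -4.1]
grip_force: 10.0
```

The arm is at its stop, with the pin at y≈−0.305 as expected. I release, lift away and check.

```bash
python3 -m pendant '[[[0,-0.5,0],0],[[0,-0.5,0],0],[[0,0,0],0]]'|grep -E "ee|force|width"; python3 -m pendant '[[[0,0,1.5],0],[[0,0,2],0],[[0,0,2.5],0],[[0,0,2.5],0],[[0,0,2],0],[[-2,-2.5,0],0],[[-3,-2.5,0],0],[[-3,-2.5,0],0],[[-3,-2.5,0],0],[[-3,-2.5,0],0],[[0,0,0],0],[[0,0,0],0]]'; python3 - <<'E'
from h import *
from station import ctrl
meas()
S=ctrl.camera("scene");T=ctrl.camera("top")
for n,c,b in(("S",S,(235,185,330,255)),("T",T,(225,180,340,260))):
  for a,k in blobs(c,(100,120,30),(125,255,255),b,5)[:3]: print(n,"blue",a,k.min(0),k.max(0))
  for a,k in blobs(c,(0,120,30),(8,255,255),b,5)[:3]: print(n,"red",a,k.min(0),k.max(0))
  p=(.583,-.303,.027); e=(.535,-.3046,.059); print(n,"pivot",px(c,np.array(p)),"arm end",px(c,np.array([.528,-.305,.027])),"pin top",px(c,np.array(e)))
  m=blobs(c,(0,0,0),(180,255,50),b,6); print([(a,k.min(0),k.max(0)) for a,k in m[:5]])
E
```

```text
ee_pos: [0.5367, -0.2997, 0.0114]
eef_rot: [-3.141, -0.0, -0.013]
force: [0.0, 0.2, -0.2]
grip_width: 0.0258
grip_force: 0.0
time_s: 18.4
ee_pos: [0.3956, -0.4247, 0.1164]
eef_rot: [-3.141, -0.0, -0.016]
force: [0.1, -0.6, -0.4]
grip_width: 0.0262
grip_force: 0.0
red 84.5 [256. 221.] [261. 239.] [258.6 229.8] (array([ 0.51882582, -0.29530778]), np.float64(0.015725361440749056))
tan 187.5 [226. 203.] [240. 222.] [234.1 212.1] (array([ 0.5166168 , -0.23618002]), np.float64(0.0198411580327591))
black 295.0 [246. 210.] [263. 246.] [252.  224.9] (array([ 0.52185108, -0.27852017]), np.float64(0.032981417004445096))
S red 83.5 [256. 220.] [261. 239.]
S red 15.5 [278. 225.] [280. 234.]
S pivot [286.6950043  206.93703295] arm end [266.50179186 222.40831155] pin top [268.72933262 206.41529292]
[(2833.0, array([235., 185.]), array([329., 254.])), (30.0, array([277., 222.]), array([285., 238.])), (26.0, array([315., 242.]), array([329., 254.])), (17.0, array([288., 198.]), array([325., 234.])), (14.0, array([290., 221.]), array([295., 226.]))]
T blue 107.5 [276. 197.] [283. 220.]
T blue 5.0 [277. 223.] [281. 226.]
T red 386.0 [265. 215.] [290. 239.]
T pivot [278.89910418 200.20729236] arm end [279.07456147 226.94127989] pin top [278.71232185 220.96214074]
[(98.5, array([265., 212.]), array([294., 241.])), (17.5, array([277., 219.]), array([281., 225.])), (13.5, array([333., 254.]), array([339., 259.]))]
```

```bash
python3 - <<'E'
from h import *
from station import ctrl
T=ctrl.camera("top")
for a,k in blobs(T,(18,60,80),(35,255,255),(225,195,340,260)): print("tan",a,k.min(0),k.max(0),circ(T,k,.028))
print(ctrl.hand_in())
E
```

```text
tan 451.0 [235. 215.] [259. 239.] (array([ 0.52576526, -0.24025522]), np.float64(0.02431069795734381))
the job is handed in; nothing more can be done
None
```

The red dish is pushed into the recess and looks seated in the final top view. The blue arm is at its stop over it, the tan dish has not moved, and the job is handed in at about 18.5 s.

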